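# Lock the tube-label scanner onto its ball mount

## Task

Put the cordless tube-label scanner back on its desk mount: raise the red-knobbed lever on its foot all the way to open the coupler, lower the foot onto the mount's steel ball until it sits flush on the square plate, then press the lever fully down so that it locks, and let go. The scanner is top-heavy, so keep it upright and set it down gently; leave the bottle, the dropper, the pen and the loose tube where they are.

Things in the scene. Friction and masses are not known exactly. Their poses are not given: they have to be found in the camera images.
- head (a point): Centre of the scanner's head, the place to grip it: a white rounded box 64 (x) x 46 (y) x 52 mm high with a black nose reaching 50 mm out at -x. Grip across the 46 mm from above. Top 26 mm above this point, foot's underside 192 mm below; between them a slim 18 mm aluminium mast. Axes are the scanner's: z up the mast, x the way the lever points.
- foot (a point): Centre of the underside of the scanner's coupler foot, 15 mm in +x of the head's centre. The foot is a grey 86 mm square plate on four rubber pads, with a round housing (56 mm wide) on it. On the desk it is at z = 0, home on the mount at z = 0.028. The scanner weighs 0.7 to 0.95 kg; its centre of mass is about 129 mm above this point, within 10 mm of straight below the head's centre.
- socket (a point): Centre of the ball socket in the coupler foot (where the ball's centre is when home), 28 mm above the foot's underside centre. The hole in the underside is 46 mm wide at the mouth and narrows to 35 mm within 14 mm. Axes as for the head.
- lever_hinge (a point): Axis of the lever on the coupler foot, along the scanner's y: 28 mm in +x of the socket and 30 mm above it. The knob moves on a circle of 96 mm about it.
- knob (a point): Centre of the lever's red ball knob, 24 mm across, 96 mm from the hinge on a 9 mm rod. Lever down, it is level with the hinge in scanner +x, 58 mm above the foot's underside; lever fully up, 72 mm higher and 33 mm nearer the mast. Free all round: it can be pinched from above across the scanner's y, or pushed down from above.
- lever (a joint): Angle of the lever, rad: 0 = down (locked), 0.85 = fully up at its stop; light friction (under 1 N at the knob) holds it anywhere. It slides a forked brass jaw in the foot that bars the socket until the lever is nearly up (clear above 0.7). Pressed down with the ball home, the fork closes under the ball; with the ball not home, the lever stops part-way.
- ball (a point): Centre of the polished steel ball (30 mm across, on a 10 mm neck) of the desk mount: 28 mm above the mount's 90 mm square aluminium plate (plate top z = 0.028), ball's top at z = 0.071. The round grey base, 124 mm across, is screwed to the desk. Any heading of the scanner on the ball will do.
- scanner: The whole scanner with foot, mast, head and lever, 218 mm tall; origin and axes as for foot.
- test_bottle: Upright test-strip bottle, white with a black cap, 50 mm across and 133 mm tall; origin at the centre of its underside. Not to be knocked over or shifted.
- reagent: Small upright white dropper bottle, 26 mm across, 62 mm tall; origin at the centre of its underside. Not to be knocked over or shifted.
- pen: Black marker pen lying on the desk, 138 mm long (its y axis), 12 mm thick. Not to be shifted.
- loose_tube: Purple-capped sample tube lying on the desk, 88 mm long (its y axis), 17 mm thick. Not to be shifted.
Not all that is in view belongs to the job. Leave any orange or pink look-alike of the part that bears ball alone.

How it is judged:
By the outcome, as a careful person would: the job done as asked, in the order asked, and still so for the second after the job is handed in, with the robot touching nothing.
It also fails if it takes over 72 s, if anything falls off the work surface, if the arm or the gripper's body presses on something with over 40 N, if the wrist force passes 120 N, or if a joint passes its speed limit or range.

## Robot

A 7-joint arm with a two-finger parallel gripper is mounted at the origin on a cart in front of the work surface, level with it; the furniture and walls round the work are solid. World frame = base frame: x ahead of the robot, y to its left, z up, the work surface at z = 0. Lengths are in m, angles in rad, forces in N, time in s.
With the tool pointing down it reaches from about 0.35 to 0.9 m from the base axis. Payload 8.1 kg.
Tool frame: the origin (TCP) lies at the very end of the fingers, on their centre line; the grasp point (between the pads) lies 19 mm behind it; z points along the fingers, y is the line along which they close (so a half turn about z gives the same grasp; the last joint's range is limited). The gripper opens to 85 mm and grips with 20 to 120 N. Pads are 22 mm wide; open, the fingers measure 114 mm over their backs; the gripper's body (76 mm by 85 mm) begins 54 mm behind the grasp point. The pads swing forward as they close: fully open they stand 13 mm farther back than shut.
Start: joints at [-1.261, 0.434, 0.025, 1.573, -0.012, 1.134, -0.075], TCP at [0.251, 0.573, 0.231] pointing down, gripper open.
Joint ranges: [-2.62, 2.62], [-0.44, 2.09], [-1.27, 1.32], [0.08, 2.57], [-1.32, 4.46], [0.12, 2], [-2.74, 2.74]. Speed limits (rad/s): [2.22, 2.22, 3.01, 3.01, 3.14, 3.14, 3.14].

## Interface

Orientations are given as a unit quaternion [x, y, z, w].
In Python, from rig import arm gives the robot as it stands. The module is installed in compiled form; this text tells all that it offers.
- The arm moves only by the shell command python3 -m handwheel 'ROWS'. ROWS is JSON, a list of rows, each an object of numbers: "grip": the finger opening in cm, from 0 to 8.54; "dx", "dy", "dz": the shift along the tool's x, y, z in cm; "wx", "wy", "wz": the turn, a rotation vector about the tool's x, y, z in rad. A call has exactly 8 rows; each row shifts and turns the commanded pose from where the row before left it, along the tool's axes as they then stand; what a row does not reach is not made up. A row lasts 1/10 s, in which the tool goes at most 50 mm and 8.59 degrees, less where a joint would pass 70% of its speed; a pose out of reach is approached as far as the arm can. A call with a gripper value outside its range is refused whole. The fingers move at their own pace and stop on an object; the grip force is fixed at half the most. Time passes only in rows, so rows that do not move let the fingers close, or fill a call up. It gives the time, the measured TCP pose, the force, the opening and the grip force at its end, in the units of the state.
- arm.state(): the state, without advancing time (a new reading comes with each control period).
- arm.get_image(name): name is "side" or "top" or "wrist"; returns a dict with "color" (480x640x3 uint8, blue, green, red), "z_map" (480x640 float32, m along the optical axis (not along the pixel's ray), 0 where there is no reading), "intrinsics" (3x3 intrinsics, pixels), "rvec" (rotation vector, rad) and "tvec" (3), from world to camera coordinates, as OpenCV has them; the wrist camera has in their place "tool_from_camera" (4x4, takes a point from camera to tool coordinates, whose origin is the TCP and whose axes are the flange's). Camera axes: x right, y down, z forward; pixel columns grow to the right and rows downward; lengths in m; the calibration is good to about 2 mm. The wrist camera is an equidistant fisheye: a pixel r from the principal point sees the ray r / f radians off the axis. A picture is of the moment at which its call begins: read the wrist's pose just before it.
- arm.close_job(): hands the job in; it is judged then, once.
The state is a dict: "time_s": time; "q": joint angles; "dq": joint speeds; "joint_efforts": joint torques, N m; "eef_pos": TCP position; "tool_rot": TCP orientation; "force": force on the tool from outside, world axes, zero at the start; "wrist_torque": the same for the moment, N m; "finger_gap": opening from 0.0 (shut) to 1.0 (fully open); "grasp_force": force on a finger pad.
Only numpy, scipy, OpenCV 4.12 (cv2) and the standard library are available. Lean on these libraries where they do the work, as an engineer would, in place of code of your own. Each camera call takes 0.05 s, during which the arm holds its last target. There are 200 camera calls.

## Working session

There is one attempt and no reset: what is moved stays moved. The work goes in short steps, Python scripts to look and compute and a shell command to move; the robot and the scene stay as the last step left them, time stands still between calls to the robot, and variables do not carry over. Pictures are saved under pics/ and viewed, at most 11 in all, crops included, and the job is handed in when it is done.

```bash
mkdir -p pics; cat > h.py <<'E'
import numpy as np,cv2
from rig import arm
from scipy.spatial.transform import Rotation as R
def grab(n):
    s=arm.state(); im=arm.get_image(n); im['s']=s
    np.save(f'{n}.npy',im,allow_pickle=True); return im
def load(n): return np.load(f'{n}.npy',allow_pickle=True).item()
def cam2world(im,P):
    return (np.asarray(P)-im['tvec'].ravel())@cv2.Rodrigues(np.array(im['rvec'],float))[0]
def world(im,u,v,w=1):
    z=im['z_map'][v-w:v+w+1,u-w:u+w+1]; z=z[z>0]
    z=np.median(z) if len(z) else 0
    K=im['intrinsics']; return cam2world(im,[(u-K[0,2])/K[0,0]*z,(v-K[1,2])/K[1,1]*z,z])
def cloud(im):
    K=im['intrinsics']; z=im['z_map']; v,u=np.mgrid[:480,:640]
    return cam2world(im,np.stack([(u-K[0,2])/K[0,0]*z,(v-K[1,2])/K[1,1]*z,z],-1).reshape(-1,3)).reshape(480,640,3)
def brief():
    s=arm.state(); print({k:np.round(s[k],3) for k in('time_s','eef_pos','tool_rot','force','finger_gap','grasp_force','q')})
E
python3 - <<'E'
from h import *
for n in('top','side'):
    im=grab(n); cv2.imwrite(f'pics/{n}0.png',im['color']); print(n,im['intrinsics'].tolist(),cam2world(im,[0,0,0]))
brief(); print(R.from_quat(arm.state()['tool_rot']).as_matrix().round(3))
E
```

```text
top [[578.8623434126257, 0.0, 317.73354059081], [0.0, 578.8623434126257, 238.95892961467285], [0.0, 0.0, 1.0]] [0.42810565 0.26718039 1.36314025]
side [[456.3310202623514, 0.0, 324.3463136439093], [0.0, 456.3310202623514, 239.36980340873959], [0.0, 0.0, 1.0]] [ 0.41397939 -0.52584768  0.71966073]
{'time_s': np.float64(0.1), 'eef_pos': array([0.251, 0.572, 0.231]), 'tool_rot': array([ 0.205,  0.979, -0.001, -0.   ]), 'force': array([-0.176, -0.379,  0.216]), 'finger_gap': np.float64(1.001), 'grasp_force': np.float64(0.0), 'q': array([-1.261,  0.435,  0.025,  1.574, -0.012,  1.134, -0.075])}
[[-0.916  0.401 -0.   ]
 [ 0.401  0.916 -0.001]
 [-0.    -0.001 -1.   ]]
```

View pics/top0.png

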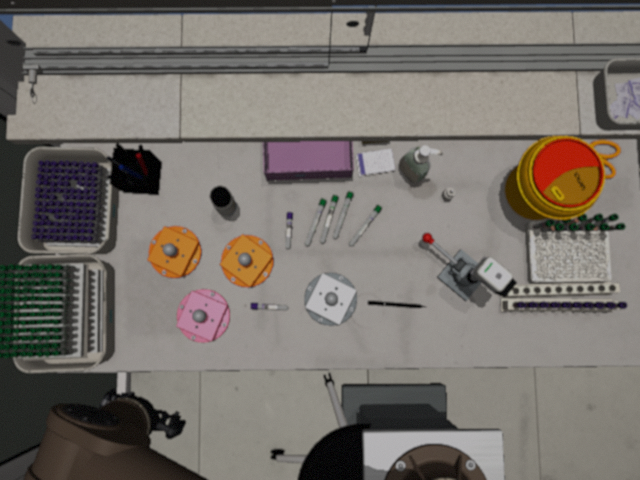

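View pics/side0.png

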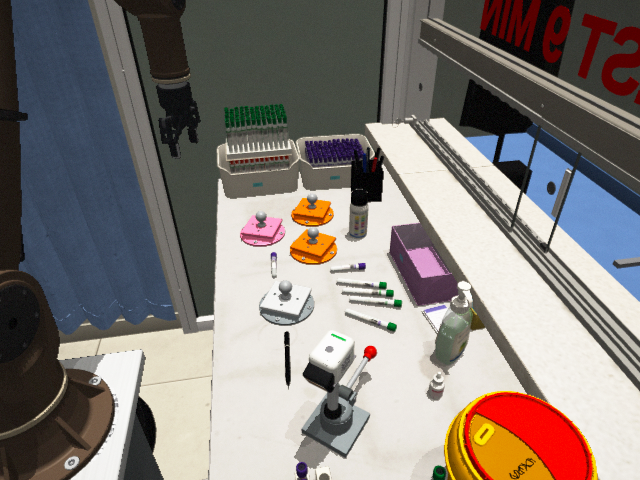

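Top view: scanner head at (492,275), red knob (428,238), foot plate (463,275). Ball mount candidates: grey/white (331,298), orange (247,260) and (171,251), pink (200,316). I choose the grey one at (331,298). The pen at (397,304) and a tube at (268,307) lie on either side of it.

```bash
python3 - <<'E'
from h import *
t=load('top'); s=load('side')
a=cv2.resize(t['color'][220:320,410:530],(480,400),interpolation=3)
b=cv2.resize(t['color'][260:340,280:360],(320,320),interpolation=3); b=cv2.copyMakeBorder(b,0,80,0,0,0)
cv2.imwrite('pics/crop1.png',np.hstack([a,b]))
Ct=cloud(t);Cs=cloud(s)
for nm,im,C in(('top',t,Ct),('side',s,Cs)):
    c=im['color'].astype(int); red=(c[...,2]>150)&(c[...,1]<60)&(c[...,0]<80)
    box=np.zeros((480,640),bool)
    if nm=='top': box[228:250,415:440]=1
    else: box[340:365,355:385]=1
    m=red&box; P=C[m]; v,u=np.nonzero(m); print(nm,'knob',m.sum(),u.mean(),v.mean(),np.median(P,0).round(4),P.max(0).round(4),P.min(0).round(4))
# head top
H=Ct[240:310,465:530].reshape(-1,3); H=H[(H[:,2]>.205)&(H[:,2]<.235)]
print('head',len(H),cv2.minAreaRect((H[:,:2]*1000).astype(np.float32)),np.median(H,0))
for nm,C,sl in(('top',Ct,np.s_[255:345,285:375]),('side',Cs,np.s_[270:330,250:320])):
    B=C[sl].reshape(-1,3); T=B[(B[:,2]>.055)&(B[:,2]<.08)]; print('ball',nm,len(T),T.mean(0),T[:,2].max())
    Q=B[(B[:,2]>.02)&(B[:,2]<.035)];print('plate',len(Q),cv2.minAreaRect((Q[:,:2]*1000).astype(np.float32)),np.median(Q[:,2]))
F=Cs[395:455,295:375].reshape(-1,3);F=F[(F[:,2]>.008)&(F[:,2]<.03)];print('foot side',len(F),cv2.minAreaRect((F[:,:2]*1000).astype(np.float32)),np.median(F[:,2]))
# head from side
H=Cs[325:390,295:360].reshape(-1,3); H=H[(H[:,2]>.21)&(H[:,2]<.235)]
print('head side',len(H),cv2.minAreaRect((H[:,:2]*1000).astype(np.float32)),np.median(H,0))
E
```

```text
top knob 16 428.0 237.25 [0.585  0.0114 0.0777] [0.5905 0.0162 0.0852] [0.5768 0.0013 0.0695]
side knob 109 369.348623853211 351.26605504587155 [0.5837 0.0067 0.0736] [0.5951 0.0181 0.0788] [ 0.5733 -0.0031  0.0648]
head 742 ((494.19232177734375, -92.91696166992188), (68.11776733398438, 47.13600158691406), 47.59685134887695) [ 0.49495162 -0.08967634  0.21625761]
ball top 135 [0.45200965 0.23028817 0.06529748] 0.07573985919998688
plate 1381 ((452.5922546386719, 230.05284118652344), (89.76764678955078, 89.56813049316406), 62.924224853515625) 0.02714986937480776
ball side 122 [0.45252357 0.22340871 0.06386088] 0.07247289478604244
plate 1070 ((452.9440612792969, 228.92010498046875), (92.8794174194336, 90.26446533203125), 62.62653350830078) 0.027359239736128346
foot side 1482 ((505.39447021484375, -81.0322494506836), (87.92903900146484, 87.01940155029297), 48.77644729614258) 0.014346146841881399
head side 1098 ((495.4546203613281, -94.24976348876953), (63.8033561706543, 45.02439498901367), 47.49806594848633) [ 0.49452534 -0.0984323   0.21662955]
```

View pics/crop1.png

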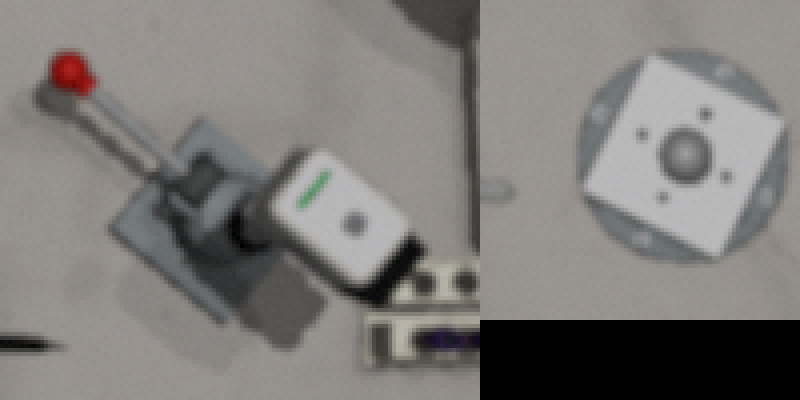

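The crop confirms it: the white plate with the steel ball on the grey base, ball at about (0.452, 0.229). The scanner has heading 47.6°, head at (0.495, -0.093), knob at (0.586, 0.009), lever nearly down. I move to above the knob and turn the tool so that tool x = scanner x.

```bash
python3 -m handwheel '[{"grip":8.5,"dx":-3.3,"dy":-2.4},{"grip":8.5,"dx":-3.3,"dy":-2.4},{"grip":8.5,"dx":-3.3,"dy":-2.4},{"grip":8.5,"dx":-3.3,"dy":-2.4},{"grip":8.5,"dx":-3.3,"dy":-2.4},{"grip":8.5,"dx":-3.3,"dy":-2.4},{"grip":8.5,"dx":-3.3,"dy":-2.4},{"grip":8.5,"dx":-3.3,"dy":-2.4}]'
python3 -m handwheel '[{"grip":8.5,"dx":-3.3,"dy":-2.4},{"grip":8.5,"dx":-3.3,"dy":-2.4},{"grip":8.5,"dx":-3.3,"dy":-2.4},{"grip":8.5,"dx":-3.3,"dy":-2.4},{"grip":8.5,"dx":-3.3,"dy":-2.4},{"grip":8.5,"dx":-3.3,"dy":-2.4},{"grip":8.5,"dx":-3.3,"dy":-2.4},{"grip":8.5,"dx":-3.3,"dy":-2.4}]'
python3 -c "from h import *;brief()"
```

```text
{'time_s': np.float64(0.1), 'eef_pos': array([0.251, 0.572, 0.231]), 'tool_rot': array([ 0.205,  0.979, -0.001, -0.   ]), 'force': array([-0.176, -0.379,  0.216]), 'finger_gap': np.float64(1.001), 'grasp_force': np.float64(0.0), 'q': array([-1.261,  0.435,  0.025,  1.574, -0.012,  1.134, -0.075])}invalid input at $[0]: expected keys grip, dx, dy, dz, wx, wy, wz
invalid input at $[0]: expected keys grip, dx, dy, dz, wx, wy, wz
```

```bash
python3 -m handwheel '[{"grip":8.5,"dx":-3.3,"dy":-2.4,"dz":0,"wx":0,"wy":0,"wz":0},{"grip":8.5,"dx":-3.3,"dy":-2.4,"dz":0,"wx":0,"wy":0,"wz":0},{"grip":8.5,"dx":-3.3,"dy":-2.4,"dz":0,"wx":0,"wy":0,"wz":0},{"grip":8.5,"dx":-3.3,"dy":-2.4,"dz":0,"wx":0,"wy":0,"wz":0},{"grip":8.5,"dx":-3.3,"dy":-2.4,"dz":0,"wx":0,"wy":0,"wz":0},{"grip":8.5,"dx":-3.3,"dy":-2.4,"dz":0,"wx":0,"wy":0,"wz":0},{"grip":8.5,"dx":-3.3,"dy":-2.4,"dz":0,"wx":0,"wy":0,"wz":0},{"grip":8.5,"dx":-3.3,"dy":-2.4,"dz":0,"wx":0,"wy":0,"wz":0}]'
python3 -m handwheel '[{"grip":8.5,"dx":-3.3,"dy":-2.4,"dz":0,"wx":0,"wy":0,"wz":0},{"grip":8.5,"dx":-3.3,"dy":-2.4,"dz":0,"wx":0,"wy":0,"wz":0},{"grip":8.5,"dx":-3.3,"dy":-2.4,"dz":0,"wx":0,"wy":0,"wz":0},{"grip":8.5,"dx":-3.3,"dy":-2.4,"dz":0,"wx":0,"wy":0,"wz":0},{"grip":8.5,"dx":-3.3,"dy":-2.4,"dz":0,"wx":0,"wy":0,"wz":0},{"grip":8.5,"dx":-3.3,"dy":-2.4,"dz":0,"wx":0,"wy":0,"wz":0},{"grip":8.5,"dx":-3.3,"dy":-2.4,"dz":0,"wx":0,"wy":0,"wz":0},{"grip":8.5,"dx":-3.3,"dy":-2.4,"dz":0,"wx":0,"wy":0,"wz":0}]'
python3 -c "from h import *;brief()"
```

```text
time_s: 0.9
eef_pos: [0.4159, 0.2891, 0.2312]
tool_rot: [0.205, 0.979, -0.0, -0.0]
force: [0.4, 0.2, -0.3]
finger_gap: 0.997
grasp_force: 0.0
time_s: 1.7
eef_pos: [0.5807, 0.0074, 0.231]
tool_rot: [0.205, 0.979, -0.0, -0.0]
force: [-0.0, 0.3, -1.1]
finger_gap: 0.995
grasp_force: 0.0
{'time_s': np.float64(1.7), 'eef_pos': array([0.581, 0.007, 0.231]), 'tool_rot': array([ 0.205,  0.979, -0.   , -0.   ]), 'force': array([-0.047,  0.344, -1.089]), 'finger_gap': np.float64(0.995), 'grasp_force': np.float64(0.0), 'q': array([-0.316,  0.366,  0.289,  1.702, -0.115,  1.091,  1.166])}
```

```bash
python3 -m handwheel '[{"grip":5,"dx":0,"dy":0,"dz":0,"wx":0,"wy":0,"wz":0.146},{"grip":5,"dx":0,"dy":0,"dz":0,"wx":0,"wy":0,"wz":0.146},{"grip":5,"dx":0,"dy":0,"dz":0,"wx":0,"wy":0,"wz":0.146},{"grip":5,"dx":0,"dy":0,"dz":0,"wx":0,"wy":0,"wz":0.146},{"grip":5,"dx":0,"dy":0,"dz":0,"wx":0,"wy":0,"wz":0.146},{"grip":5,"dx":0,"dy":0,"dz":0,"wx":0,"wy":0,"wz":0.146},{"grip":5,"dx":0,"dy":0,"dz":0,"wx":0,"wy":0,"wz":0.146},{"grip":5,"dx":0,"dy":0,"dz":0,"wx":0,"wy":0,"wz":0.146}]'
python3 -m handwheel '[{"grip":5,"dx":0,"dy":0,"dz":0,"wx":0,"wy":0,"wz":0.146},{"grip":5,"dx":0,"dy":0,"dz":0,"wx":0,"wy":0,"wz":0.146},{"grip":5,"dx":0,"dy":0,"dz":0,"wx":0,"wy":0,"wz":0.146},{"grip":5,"dx":0,"dy":0,"dz":0,"wx":0,"wy":0,"wz":0.146},{"grip":5,"dx":0,"dy":0,"dz":0,"wx":0,"wy":0,"wz":0.146},{"grip":5,"dx":0,"dy":0,"dz":2,"wx":0,"wy":0,"wz":0},{"grip":5,"dx":0,"dy":0,"dz":2,"wx":0,"wy":0,"wz":0},{"grip":5,"dx":0,"dy":0,"dz":0,"wx":0,"wy":0,"wz":0}]'
cat >> h.py <<'E'
def fish(im,u,v,z=None):
    K=im['intrinsics']; d=np.array([u-K[0,2],v-K[1,2]]); r=np.hypot(*d); th=r/K[0,0]
    if z is None: z=np.median(im['z_map'][v-1:v+2,u-1:u+2])
    p=np.r_[d/max(r,1e-9)*np.tan(th),1]*z
    T=im['tool_from_camera']; pt=T[:3,:3]@p+T[:3,3]
    return pt, R.from_quat(im['s']['tool_rot']).apply(pt)+im['s']['eef_pos']
E
python3 - <<'E'
from h import *
im=grab('wrist'); cv2.imwrite('pics/w1.png',im['color']); brief()
c=im['color'].astype(int); m=(c[...,2]>130)&(c[...,1]<70)&(c[...,0]<80)
n,l,st,ce=cv2.connectedComponentsWithStats(m.astype(np.uint8))
for i in range(1,n):
    if st[i,4]>60:
        u,v=ce[i].round().astype(int); print(st[i],ce[i],*[x.round(4) for x in fish(im,u,v)])
E
```

```text
time_s: 2.5
eef_pos: [0.58, 0.009, 0.231]
tool_rot: [0.713, 0.701, -0.0, -0.0]
force: [0.6, 0.5, -0.1]
finger_gap: 0.586
grasp_force: 0.0
time_s: 3.3
eef_pos: [0.5784, 0.0093, 0.1888]
tool_rot: [0.915, 0.404, -0.002, -0.001]
force: [-0.2, -0.8, -0.8]
finger_gap: 0.587
grasp_force: 0.0
{'time_s': np.float64(3.35), 'eef_pos': array([0.579, 0.009, 0.19 ]), 'tool_rot': array([ 0.915,  0.404, -0.001, -0.   ]), 'force': array([ 0.354, -0.16 ,  0.757]), 'finger_gap': np.float64(0.587), 'grasp_force': np.float64(0.0), 'q': array([-0.604,  0.461,  0.71 ,  1.779, -0.343,  1.033, -0.506])}
[321 214  22  22 310] [332.68387097 223.6516129 ] [0.0137 0.0059 0.1115] [0.5915 0.0154 0.0773]
[618 394  22  33 210] [632.1047619  409.36666667] [-0.0928  0.2196  0.0021] [ 0.6781 -0.2072  0.1864]
```

View pics/w1.png

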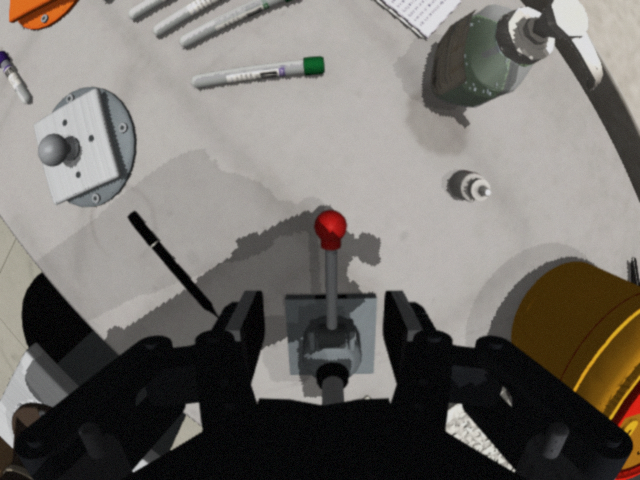

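The wrist view shows the knob at (331,227), tube and pen clear; tool offset to it is about +1.1 cm x, +0.6 cm y. I go down and pinch.

```bash
python3 -m handwheel '[{"grip":5,"dx":1.1,"dy":0.6,"dz":0,"wx":0,"wy":0,"wz":0},{"grip":5,"dx":0,"dy":0,"dz":3.5,"wx":0,"wy":0,"wz":0},{"grip":5,"dx":0,"dy":0,"dz":4,"wx":0,"wy":0,"wz":0},{"grip":5,"dx":0,"dy":0,"dz":4,"wx":0,"wy":0,"wz":0},{"grip":5,"dx":0,"dy":0,"dz":3,"wx":0,"wy":0,"wz":0},{"grip":4,"dx":0,"dy":0,"dz":0,"wx":0,"wy":0,"wz":0},{"grip":2,"dx":0,"dy":0,"dz":0,"wx":0,"wy":0,"wz":0},{"grip":2,"dx":0,"dy":0,"dz":0,"wx":0,"wy":0,"wz":0}]'
python3 - <<'E'
from h import *
im=grab('wrist'); s=grab('side'); brief()
a=cv2.resize(s['color'][300:460,280:440],(480,480)); cv2.imwrite('pics/c2.png',np.hstack([a,im['color'][150:470:,170:490].repeat(1,0)[:320] if 0 else cv2.resize(im['color'][150:470,160:480],(320,480))]))
E
```

```text
time_s: 4.15
eef_pos: [0.5936, 0.0129, 0.0483]
tool_rot: [0.915, 0.404, 0.001, 0.0]
force: [-0.3, 0.2, -1.1]
finger_gap: 0.249
grasp_force: 52.5
{'time_s': np.float64(4.25), 'eef_pos': array([0.594, 0.013, 0.048]), 'tool_rot': array([0.915, 0.404, 0.002, 0.   ]), 'force': array([-0.58 , -0.279,  0.594]), 'finger_gap': np.float64(0.247), 'grasp_force': np.float64(52.52), 'q': array([-0.505,  0.651,  0.584,  1.872, -0.503,  0.766, -0.386])}
```

View pics/c2.png

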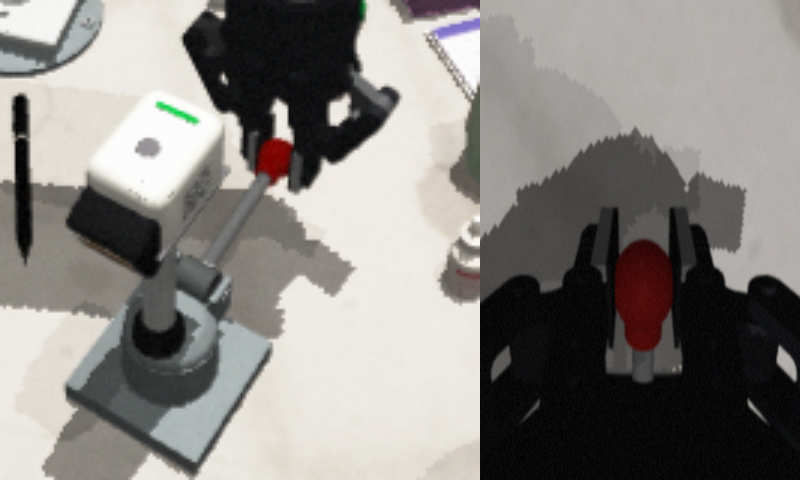

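The pinch is good: in the side crop the knob at (275,160) is between the pads and the scanner stands undisturbed. Next I lift along the arc.

```bash
python3 -m handwheel '[{"grip":2,"dx":-0.1,"dy":0,"dz":-0.95,"wx":0,"wy":0,"wz":0},{"grip":2,"dx":-0.2,"dy":0,"dz":-0.94,"wx":0,"wy":0,"wz":0},{"grip":2,"dx":-0.3,"dy":0,"dz":-0.91,"wx":0,"wy":0,"wz":0},{"grip":2,"dx":-0.38,"dy":0,"dz":-0.89,"wx":0,"wy":0,"wz":0},{"grip":2,"dx":-0.47,"dy":0,"dz":-0.83,"wx":0,"wy":0,"wz":0},{"grip":2,"dx":-0.55,"dy":0,"dz":-0.79,"wx":0,"wy":0,"wz":0},{"grip":2,"dx":-0.6,"dy":0,"dz":-0.7,"wx":0,"wy":0,"wz":0},{"grip":2,"dx":-0.3,"dy":0,"dz":-0.3,"wx":0,"wy":0,"wz":0}]'
python3 - <<'E'
from h import *
s=grab('side'); brief()
C=cloud(s); c=s['color'].astype(int); m=(c[...,2]>130)&(c[...,1]<60)&(c[...,0]<80); m[:, :300]=0; m[:,420:]=0; m[380:]=0
v,u=np.nonzero(m); print(u.mean(),v.mean(),np.median(C[m],0),C[m].max(0))
B=C[320:390,295:360].reshape(-1,3); H=B[(B[:,2]>.21)&(B[:,2]<.24)]; print(np.median(H,0),cv2.minAreaRect((H[:,:2]*1000).astype(np.float32)))
E
```

```text
time_s: 5.05
eef_pos: [0.5723, -0.0093, 0.1102]
tool_rot: [0.915, 0.403, 0.0, 0.0]
force: [-1.6, -1.8, -4.4]
finger_gap: 0.247
grasp_force: 47.9
{'time_s': np.float64(5.1), 'eef_pos': array([ 0.572, -0.01 ,  0.11 ]), 'tool_rot': array([0.915, 0.403, 0.   , 0.   ]), 'force': array([-2.412, -0.912, -3.086]), 'finger_gap': np.float64(0.25), 'grasp_force': np.float64(47.987), 'q': array([-0.529,  0.542,  0.651,  1.88 , -0.425,  0.86 , -0.405])}
324.41379310344826 250.04597701149424 [0.56816567 0.40453779 0.0204036 ] [0.61258497 0.58708131 0.13401408]
[ 0.49917366 -0.11406518  0.21907605] ((499.8418884277344, -109.41987609863281), (63.23658752441406, 46.287349700927734), 49.51390075683594)
```

```bash
python3 - <<'E'
from h import *
s=load('side'); t=grab('top')
a=cv2.resize(s['color'][300:460,280:440],(400,400)); b=cv2.resize(t['color'][215:315,410:510],(400,400))
cv2.imwrite('pics/c3.png',np.hstack([a,b]))
C=cloud(s); B=C[395:455,295:375].reshape(-1,3);F=B[(B[:,2]>.006)&(B[:,2]<.035)];print('foot side',len(F),cv2.minAreaRect((F[:,:2]*1000).astype(np.float32)),np.median(F[:,2]))
A=np.c_[F[:,:2]-F[:,:2].mean(0),np.ones(len(F))]; print(np.linalg.lstsq(A,F[:,2],rcond=None)[0])
E
```

```text
foot side 1620 ((504.8277587890625, -81.44427490234375), (88.33375549316406, 86.65492248535156), 50.60209274291992) 0.01710658163998214
[-0.01891843  0.0731373   0.01759092]
```

View pics/c3.png

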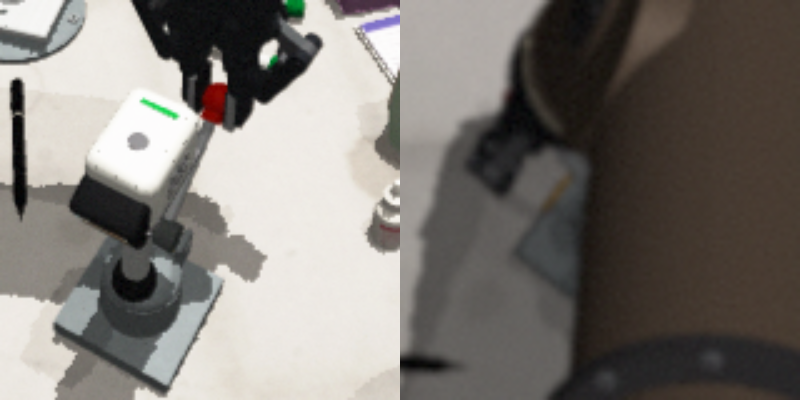

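The lever is mostly up, but the tight pinch drags on it and the scanner has tipped about 4° toward its back-right (side crop: foot edge lifted on the lever side). I lower to set it flat, then ease the grip.

```bash
cat >> h.py <<'E'
def tilt():
    s=grab('side'); C=cloud(s); B=C[390:460,290:380].reshape(-1,3);F=B[(B[:,2]>.006)&(B[:,2]<.035)]
    c,_,a=cv2.minAreaRect((F[:,:2]*1000).astype(np.float32)); A=np.c_[F[:,:2]-F[:,:2].mean(0),np.ones(len(F))]; print('foot',np.round(c,1),round(a,1),np.linalg.lstsq(A,F[:,2],rcond=None)[0].round(4))
    B=C[310:395,290:370].reshape(-1,3); H=B[(B[:,2]>.208)&(B[:,2]<.24)]; print('head',np.round(np.median(H,0),4),cv2.minAreaRect((H[:,:2]*1000).astype(np.float32)))
E
python3 -m handwheel '[{"grip":2,"dx":0,"dy":0,"dz":0.3,"wx":0,"wy":0,"wz":0},{"grip":2,"dx":0,"dy":0,"dz":0.3,"wx":0,"wy":0,"wz":0},{"grip":2,"dx":0.1,"dy":0,"dz":0.3,"wx":0,"wy":0,"wz":0},{"grip":2,"dx":0.1,"dy":0,"dz":0.3,"wx":0,"wy":0,"wz":0},{"grip":2,"dx":0,"dy":0,"dz":0,"wx":0,"wy":0,"wz":0},{"grip":2.1,"dx":0,"dy":0,"dz":0,"wx":0,"wy":0,"wz":0},{"grip":2.1,"dx":0,"dy":0,"dz":0,"wx":0,"wy":0,"wz":0},{"grip":2.1,"dx":0,"dy":0,"dz":0,"wx":0,"wy":0,"wz":0}]'
python3 -c "from h import *;tilt()"
```

```text
time_s: 5.95
eef_pos: [0.5765, -0.0039, 0.098]
tool_rot: [0.914, 0.405, 0.002, -0.001]
force: [3.1, 9.0, 5.2]
finger_gap: 0.248
grasp_force: 44.3
foot [504.6 -82.4] 50.5 [-0.0368  0.0456  0.0169]
head [ 0.5027 -0.1106  0.2183] ((504.0721130371094, -104.24313354492188), (64.01397705078125, 45.62884521484375), 52.18377685546875)
```

```bash
python3 -m handwheel '[{"grip":2.2,"dx":0.1,"dy":0,"dz":-0.1,"wx":0,"wy":0,"wz":0},{"grip":2.4,"dx":0.1,"dy":0,"dz":-0.1,"wx":0,"wy":0,"wz":0},{"grip":2.8,"dx":0,"dy":0,"dz":0,"wx":0,"wy":0,"wz":0},{"grip":3.4,"dx":0,"dy":0,"dz":0,"wx":0,"wy":0,"wz":0},{"grip":4,"dx":0,"dy":0,"dz":0,"wx":0,"wy":0,"wz":0},{"grip":5,"dx":0,"dy":0,"dz":0,"wx":0,"wy":0,"wz":0},{"grip":5,"dx":0,"dy":0,"dz":0,"wx":0,"wy":0,"wz":0},{"grip":5,"dx":0,"dy":0,"dz":0,"wx":0,"wy":0,"wz":0}]'
python3 - <<'E'
from h import *
tilt(); s=load('side'); w=grab('wrist')
C=cloud(s); c=s['color'].astype(int); m=(c[...,2]>120)&(c[...,1]<60)&(c[...,0]<80); m[:320]=0;m[:,:350]=0; m[:,390:]=0; m[360:]=0
v,u=np.nonzero(m); print(len(u),u.mean(),v.mean(),np.median(C[m],0),C[m].max(0),C[m].min(0))
a=cv2.resize(s['color'][300:460,280:440],(400,400)); b=cv2.resize(w['color'][150:470,160:480],(400,400))
cv2.imwrite('pics/c4.png',np.hstack([a,b]))
E
```

```text
time_s: 6.8
eef_pos: [0.5753, -0.0056, 0.0994]
tool_rot: [0.915, 0.403, -0.0, 0.0]
force: [0.8, 0.1, 0.5]
finger_gap: 0.589
grasp_force: 0.0
foot [505.1 -82.3] 47.9 [0.0005 0.0019 0.0154]
head [ 0.4941 -0.1004  0.2166] ((495.09539794921875, -95.38836669921875), (63.307926177978516, 45.32757568359375), 47.538455963134766)
64 367.71875 340.640625 [ 0.57568803 -0.00546152  0.1189052 ] [0.586803   0.00565046 0.12250193] [ 0.5653136  -0.01505828  0.10634739]
```

View pics/c4.png

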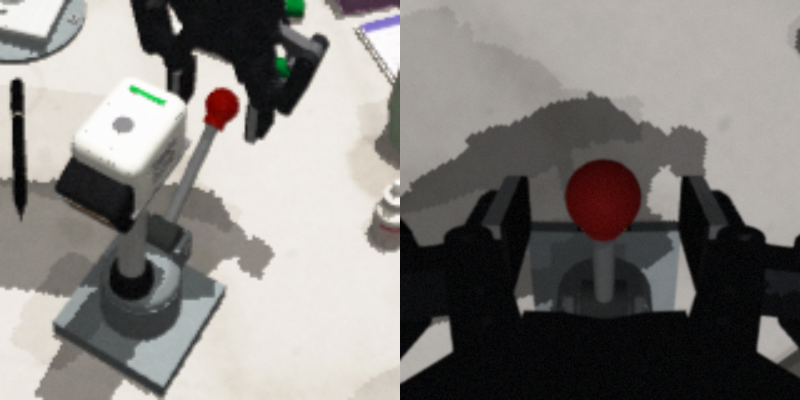

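The scanner is flat again at the same spot, with the lever at about 0.6 rad; the wrist crop shows the knob centred between the pads. I regrip with the tool tilted by -0.25 rad and swing it along with the lever, so nothing has to slip.

```bash
python3 -m handwheel '[{"grip":5,"dx":0,"dy":-0.1,"dz":0,"wx":0,"wy":-0.125,"wz":0},{"grip":5,"dx":0,"dy":0,"dz":0,"wx":0,"wy":-0.125,"wz":0},{"grip":5,"dx":0,"dy":0,"dz":0.4,"wx":0,"wy":0,"wz":0},{"grip":5,"dx":0,"dy":0,"dz":0,"wx":0,"wy":0,"wz":0},{"grip":3,"dx":0,"dy":0,"dz":0,"wx":0,"wy":0,"wz":0},{"grip":2,"dx":0,"dy":0,"dz":0,"wx":0,"wy":0,"wz":0},{"grip":2,"dx":0,"dy":0,"dz":0,"wx":0,"wy":0,"wz":0},{"grip":2,"dx":0,"dy":0,"dz":0,"wx":0,"wy":0,"wz":0}]'
python3 -m handwheel '[{"grip":2,"dx":-0.26,"dy":0,"dz":-0.32,"wx":0,"wy":0.05,"wz":0},{"grip":2,"dx":-0.26,"dy":0,"dz":-0.32,"wx":0,"wy":0.05,"wz":0},{"grip":2,"dx":-0.26,"dy":0,"dz":-0.32,"wx":0,"wy":0.05,"wz":0},{"grip":2,"dx":-0.26,"dy":0,"dz":-0.32,"wx":0,"wy":0.05,"wz":0},{"grip":2,"dx":-0.26,"dy":0,"dz":-0.32,"wx":0,"wy":0.05,"wz":0},{"grip":2,"dx":0,"dy":0,"dz":0,"wx":0,"wy":0,"wz":0},{"grip":2,"dx":0,"dy":0,"dz":0,"wx":0,"wy":0,"wz":0},{"grip":2,"dx":0,"dy":0,"dz":0,"wx":0,"wy":0,"wz":0}]'
python3 -c "from h import *;tilt()"
```

```text
time_s: 7.7
eef_pos: [0.5737, -0.0065, 0.096]
tool_rot: [0.908, 0.4, -0.114, 0.05]
force: [-0.2, -2.5, 0.2]
finger_gap: 0.249
grasp_force: 50.2
time_s: 8.5
eef_pos: [0.5667, -0.0132, 0.1129]
tool_rot: [0.915, 0.404, -0.001, 0.0]
force: [-1.8, -2.0, -2.8]
finger_gap: 0.25
grasp_force: 50.1
foot [508.2 -78.2] 48.0 [-0.0005 -0.0022  0.0153]
head [ 0.4959 -0.0976  0.2165] ((518.18017578125, -70.61736297607422), (128.02853393554688, 45.58056640625), 46.2954216003418)
```

```bash
python3 -m handwheel '[{"grip":2,"dx":-0.26,"dy":0,"dz":-0.32,"wx":0,"wy":0.05,"wz":0},{"grip":2,"dx":-0.16,"dy":0,"dz":-0.2,"wx":0,"wy":0.03,"wz":0},{"grip":2,"dx":0,"dy":0,"dz":0,"wx":0,"wy":0,"wz":0},{"grip":2,"dx":0,"dy":0,"dz":0,"wx":0,"wy":0,"wz":0},{"grip":2,"dx":0,"dy":0,"dz":0,"wx":0,"wy":0,"wz":0},{"grip":2,"dx":0,"dy":0,"dz":0,"wx":0,"wy":0,"wz":0},{"grip":2,"dx":0,"dy":0,"dz":0,"wx":0,"wy":0,"wz":0},{"grip":2,"dx":0,"dy":0,"dz":0,"wx":0,"wy":0,"wz":0}]'
python3 -c "from h import *;tilt()"
```

```text
time_s: 9.35
eef_pos: [0.5644, -0.0159, 0.1185]
tool_rot: [0.914, 0.404, 0.037, -0.016]
force: [1.6, 1.9, 0.9]
finger_gap: 0.251
grasp_force: 50.3
foot [509.2 -76.8] 48.4 [0.0137 0.0145 0.0157]
head [ 0.4947 -0.0984  0.2169] ((513.0469360351562, -75.32489013671875), (122.47132873535156, 45.6285400390625), 46.615325927734375)
```

A 1.1° lean at the end means the lever is at its stop. I ease back, release and rise.

```bash
python3 -m handwheel '[{"grip":2,"dx":0.16,"dy":0,"dz":0.18,"wx":0,"wy":-0.03,"wz":0},{"grip":2.6,"dx":0,"dy":0,"dz":0,"wx":0,"wy":0,"wz":0},{"grip":4,"dx":0,"dy":0,"dz":0,"wx":0,"wy":0,"wz":0},{"grip":5,"dx":0,"dy":0,"dz":0,"wx":0,"wy":-0.05,"wz":0},{"grip":5,"dx":0,"dy":0,"dz":-2,"wx":0,"wy":0,"wz":0},{"grip":5,"dx":0,"dy":0,"dz":-4,"wx":0,"wy":0,"wz":0},{"grip":5,"dx":0,"dy":0,"dz":-4,"wx":0,"wy":0,"wz":0},{"grip":8,"dx":0,"dy":0,"dz":-4,"wx":0,"wy":0,"wz":0}]'
python3 - <<'E'
from h import *
tilt(); brief(); s=load('side'); C=cloud(s); c=s['color'].astype(int); m=(c[...,2]>120)&(c[...,1]<60)&(c[...,0]<80); m[:310]=0;m[:,:340]=0; m[:,390:]=0; m[360:]=0
v,u=np.nonzero(m); print(len(u),u.mean(),v.mean(),np.median(C[m],0),C[m].max(0),C[m].min(0))
K=C[m].mean(0)+.009*np.array([.2,.64,-.74]); x=(K[:2]-[.505,-.0822])@[.674,.738]-.028; print(x,K[2]-.058,np.arctan2(K[2]-.058,x))
E
```

```text
time_s: 10.2
eef_pos: [0.5645, -0.016, 0.2581]
tool_rot: [0.915, 0.403, -0.0, -0.0]
force: [1.1, 0.6, -0.5]
finger_gap: 0.74
grasp_force: 0.0
foot [509.2 -76.7] 47.7 [ 0.0008 -0.0014  0.0154]
head [ 0.4959 -0.097   0.2165] ((497.13201904296875, -92.03958129882812), (62.62451171875, 45.29548263549805), 47.722721099853516)
{'time_s': np.float64(10.25), 'eef_pos': array([ 0.568, -0.017,  0.264]), 'tool_rot': array([0.915, 0.403, 0.004, 0.001]), 'force': array([ 3.147, -1.377,  5.418]), 'finger_gap': np.float64(0.82), 'grasp_force': np.float64(0.0), 'q': array([-0.616,  0.362,  0.761,  1.719, -0.272,  1.161, -0.522])}
79 365.75949367088606 337.24050632911394 [ 0.56881423 -0.01556085  0.13877992] [ 0.57801329 -0.00379897  0.14210841] [ 0.55598691 -0.02468775  0.12050323]
0.06977513346349364 0.07277398037157923 0.8064323497731665
```

Lever fully up (≈0.85), scanner flat with the head at (0.4965, -0.091). I grip the head next.

```bash
python3 -m handwheel '[{"grip":8.4,"dx":-3.4,"dy":0,"dz":0,"wx":0,"wy":0,"wz":0},{"grip":8.4,"dx":-3.4,"dy":0,"dz":0,"wx":0,"wy":0,"wz":0},{"grip":8.4,"dx":-3.4,"dy":0,"dz":0,"wx":0,"wy":0,"wz":0},{"grip":8.4,"dx":0,"dy":0,"dz":0,"wx":0,"wy":0,"wz":0},{"grip":8.4,"dx":0,"dy":0,"dz":2.5,"wx":0,"wy":0,"wz":0},{"grip":8.4,"dx":0,"dy":0,"dz":2.5,"wx":0,"wy":0,"wz":0},{"grip":8.4,"dx":0,"dy":0,"dz":2.2,"wx":0,"wy":0,"wz":0},{"grip":8.4,"dx":0,"dy":0,"dz":1.3,"wx":0,"wy":0,"wz":0}]'
python3 -m handwheel '[{"grip":7,"dx":0,"dy":0,"dz":0,"wx":0,"wy":0,"wz":0},{"grip":6,"dx":0,"dy":0,"dz":0,"wx":0,"wy":0,"wz":0},{"grip":5.2,"dx":0,"dy":0,"dz":0,"wx":0,"wy":0,"wz":0},{"grip":4.8,"dx":0,"dy":0,"dz":0,"wx":0,"wy":0,"wz":0},{"grip":4.5,"dx":0,"dy":0,"dz":0,"wx":0,"wy":0,"wz":0},{"grip":4,"dx":0,"dy":0,"dz":0,"wx":0,"wy":0,"wz":0},{"grip":4,"dx":0,"dy":0,"dz":0,"wx":0,"wy":0,"wz":0},{"grip":4,"dx":0,"dy":0,"dz":0,"wx":0,"wy":0,"wz":0}]'
python3 -c "from h import *;tilt();brief()"
```

```text
time_s: 11.05
eef_pos: [0.4955, -0.0904, 0.17]
tool_rot: [0.915, 0.403, -0.001, -0.0]
force: [-1.2, -0.2, 0.0]
finger_gap: 0.984
grasp_force: 0.0
time_s: 11.85
eef_pos: [0.497, -0.0905, 0.1727]
tool_rot: [0.915, 0.404, 0.001, 0.0]
force: [-1.7, 0.2, 7.8]
finger_gap: 0.528
grasp_force: 60.6
foot [509.7 -76.5] 47.5 [ 0.0006 -0.0012  0.0153]
head [ 0.4882 -0.1037  0.2178] ((491.1007995605469, -97.99076080322266), (46.94464874267578, 115.15406799316406), 47.775997161865234)
{'time_s': np.float64(11.9), 'eef_pos': array([ 0.497, -0.09 ,  0.173]), 'tool_rot': array([0.915, 0.404, 0.001, 0.   ]), 'force': array([-1.368, -0.239,  7.475]), 'finger_gap': np.float64(0.536), 'grasp_force': np.float64(60.555), 'q': array([-0.496,  0.357,  0.75 ,  1.981, -0.306,  0.916, -0.329])}
```

```bash
python3 -m handwheel '[{"grip":4,"dx":0,"dy":0,"dz":-0.5,"wx":0,"wy":0,"wz":0},{"grip":4,"dx":0,"dy":0,"dz":-1,"wx":0,"wy":0,"wz":0},{"grip":4,"dx":0,"dy":0,"dz":-1.5,"wx":0,"wy":0,"wz":0},{"grip":4,"dx":0,"dy":0,"dz":-1.5,"wx":0,"wy":0,"wz":0},{"grip":4,"dx":0,"dy":0,"dz":-2,"wx":0,"wy":0,"wz":0},{"grip":4,"dx":0,"dy":0,"dz":-2,"wx":0,"wy":0,"wz":0},{"grip":4,"dx":0,"dy":0,"dz":-1,"wx":0,"wy":0,"wz":0},{"grip":4,"dx":0,"dy":0,"dz":-0.5,"wx":0,"wy":0,"wz":0}]'
python3 - <<'E'
from h import *
brief(); s=grab('side'); C=cloud(s)
a=cv2.resize(s['color'][180:440,230:490],(500,500)); cv2.imwrite('pics/c5.png',a)
P=C[180:440,230:460].reshape(-1,3); P=P[(P[:,2]>.095)&(P[:,2]<.125)&(abs(P[:,0]-.505)<.09)&(abs(P[:,1]+.08)<.09)]
print(len(P),cv2.minAreaRect((P[:,:2]*1000).astype(np.float32)))
A=np.c_[P[:,:2]-P[:,:2].mean(0),np.ones(len(P))]; print(np.linalg.lstsq(A,P[:,2],rcond=None)[0])
E
```

```text
time_s: 12.7
eef_pos: [0.4964, -0.0904, 0.2725]
tool_rot: [0.915, 0.404, 0.0, 0.0]
force: [0.3, 0.3, -8.7]
finger_gap: 0.53
grasp_force: 63.4
{'time_s': np.float64(12.7), 'eef_pos': array([ 0.496, -0.09 ,  0.272]), 'tool_rot': array([0.915, 0.404, 0.   , 0.   ]), 'force': array([ 0.319,  0.261, -8.735]), 'finger_gap': np.float64(0.53), 'grasp_force': np.float64(63.386), 'q': array([-0.576,  0.234,  0.81 ,  1.846, -0.187,  1.139, -0.441])}
1767 ((509.00445556640625, -76.67741394042969), (96.17840576171875, 87.41400909423828), 47.99907684326172)
[0.00426613 0.02759086 0.11328333]
```

View pics/c5.png

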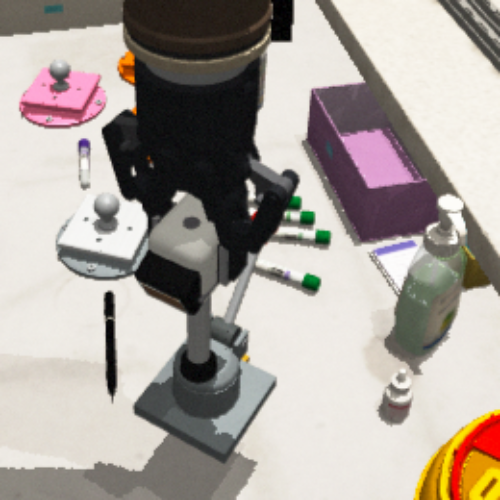

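Held upright and clear. The foot rectangle is biased by the hinge; once corrected, it agrees with head = TCP. I carry it to above the ball.

```bash
python3 -m handwheel '[{"grip":4,"dx":0.68,"dy":-0.88,"dz":0,"wx":0,"wy":0,"wz":0},{"grip":4,"dx":1.37,"dy":-1.77,"dz":0,"wx":0,"wy":0,"wz":0},{"grip":4,"dx":1.37,"dy":-1.77,"dz":0,"wx":0,"wy":0,"wz":0},{"grip":4,"dx":1.37,"dy":-1.77,"dz":0,"wx":0,"wy":0,"wz":0},{"grip":4,"dx":1.37,"dy":-1.77,"dz":0,"wx":0,"wy":0,"wz":0},{"grip":4,"dx":1.37,"dy":-1.77,"dz":0,"wx":0,"wy":0,"wz":0},{"grip":4,"dx":1.37,"dy":-1.77,"dz":0,"wx":0,"wy":0,"wz":0},{"grip":4,"dx":1.37,"dy":-1.77,"dz":0,"wx":0,"wy":0,"wz":0}]'
python3 -m handwheel '[{"grip":4,"dx":1.37,"dy":-1.77,"dz":0,"wx":0,"wy":0,"wz":0},{"grip":4,"dx":1.37,"dy":-1.77,"dz":0,"wx":0,"wy":0,"wz":0},{"grip":4,"dx":1.37,"dy":-1.77,"dz":0,"wx":0,"wy":0,"wz":0},{"grip":4,"dx":1.37,"dy":-1.77,"dz":0,"wx":0,"wy":0,"wz":0},{"grip":4,"dx":1.37,"dy":-1.77,"dz":0,"wx":0,"wy":0,"wz":0},{"grip":4,"dx":1.03,"dy":-1.33,"dz":0,"wx":0,"wy":0,"wz":0},{"grip":4,"dx":0.68,"dy":-0.88,"dz":0,"wx":0,"wy":0,"wz":0},{"grip":4,"dx":0.34,"dy":-0.44,"dz":0,"wx":0,"wy":0,"wz":0}]'
python3 -m handwheel '[{"grip":4,"dx":0,"dy":0,"dz":0,"wx":0,"wy":0,"wz":0},{"grip":4,"dx":0,"dy":0,"dz":0,"wx":0,"wy":0,"wz":0},{"grip":4,"dx":0,"dy":0,"dz":0,"wx":0,"wy":0,"wz":0},{"grip":4,"dx":0,"dy":0,"dz":0,"wx":0,"wy":0,"wz":0},{"grip":4,"dx":0,"dy":0,"dz":0,"wx":0,"wy":0,"wz":0},{"grip":4,"dx":0,"dy":0,"dz":0,"wx":0,"wy":0,"wz":0},{"grip":4,"dx":0,"dy":0,"dz":0,"wx":0,"wy":0,"wz":0},{"grip":4,"dx":0,"dy":0,"dz":0,"wx":0,"wy":0,"wz":0}]'
python3 - <<'E'
from h import *
brief(); s=grab('side'); C=cloud(s)
uv=cv2.projectPoints(np.array([[.4527,.2295,.1]]),np.array(s['rvec'],float),np.array(s['tvec'],float),s['intrinsics'],None)[0].ravel().astype(int);print(uv)
u,v=np.clip(uv,[110,110],[530,370]); a=cv2.resize(s['color'][v-110:v+110,u-110:u+110],(560,560)); cv2.imwrite('pics/c6.png',a)
P=C.reshape(-1,3); P=P[(P[:,2]>.1)&(P[:,2]<.125)&(abs(P[:,0]-.4527)<.075)&(abs(P[:,1]-.2295)<.075)]
x=(P[:,:2]-[.4527,.2295])@[[.674,-.738],[.738,.674]]; k=(abs(x[:,1])<.05)
A=np.c_[x[k],np.ones(k.sum())]
for i in range(6):
    b=np.linalg.lstsq(A,P[k][:,2],rcond=None)[0]; r=P[k][:,2]-A@b
    w=abs(r)<.002; k[np.nonzero(k)[0][~w]]=0; A=np.c_[x[k],np.ones(k.sum())]
print(b,k.sum(),np.percentile(x[k],[1,99],axis=0))
E
```

```text
time_s: 13.55
eef_pos: [0.4663, 0.0764, 0.2707]
tool_rot: [0.915, 0.404, -0.001, -0.0]
force: [0.6, -0.2, -8.3]
finger_gap: 0.529
grasp_force: 63.6
time_s: 14.35
eef_pos: [0.4417, 0.2193, 0.2709]
tool_rot: [0.915, 0.404, -0.001, 0.0]
force: [0.1, -0.6, -8.3]
finger_gap: 0.529
grasp_force: 63.7
time_s: 15.15
eef_pos: [0.4427, 0.2181, 0.2717]
tool_rot: [0.915, 0.404, 0.0, -0.0]
force: [0.3, 0.0, -8.2]
finger_gap: 0.529
grasp_force: 63.7
{'time_s': np.float64(15.15), 'eef_pos': array([0.443, 0.218, 0.272]), 'tool_rot': array([ 0.915,  0.404,  0.   , -0.   ]), 'force': array([ 0.311,  0.017, -8.217]), 'finger_gap': np.float64(0.529), 'grasp_force': np.float64(63.681), 'q': array([-1.093,  0.193,  0.634,  1.862, -0.126,  1.127, -1.153])}
[283 271]
[0.00835763 0.0104439  0.11327669] 474 [[-0.04399433 -0.04408235]
 [ 0.04460839  0.04223967]]
```

View pics/c6.png

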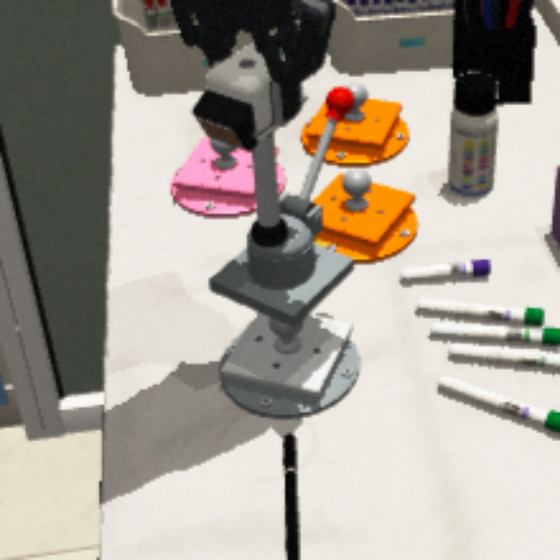

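Side view: the foot is right over the white mount's ball at (285,325), level to 0.6° and centred to 1 mm. I lower it in two stages.

```bash
python3 -m handwheel '[{"grip":4,"dx":0,"dy":0,"dz":0.8,"wx":0,"wy":0,"wz":0},{"grip":4,"dx":0,"dy":0,"dz":1,"wx":0,"wy":0,"wz":0},{"grip":4,"dx":0,"dy":0,"dz":1,"wx":0,"wy":0,"wz":0},{"grip":4,"dx":0,"dy":0,"dz":0.7,"wx":0,"wy":0,"wz":0},{"grip":4,"dx":0,"dy":0,"dz":0.5,"wx":0,"wy":0,"wz":0},{"grip":4,"dx":0,"dy":0,"dz":0.5,"wx":0,"wy":0,"wz":0},{"grip":4,"dx":0,"dy":0,"dz":0.4,"wx":0,"wy":0,"wz":0},{"grip":4,"dx":0,"dy":0,"dz":0,"wx":0,"wy":0,"wz":0}]'
```

```text
time_s: 16.0
eef_pos: [0.4425, 0.218, 0.2222]
tool_rot: [0.915, 0.404, -0.0, 0.0]
force: [0.2, -1.1, -8.6]
finger_gap: 0.531
grasp_force: 63.5
```

```bash
python3 -m handwheel '[{"grip":4,"dx":0,"dy":0,"dz":0.3,"wx":0,"wy":0,"wz":0},{"grip":4,"dx":0,"dy":0,"dz":0.3,"wx":0,"wy":0,"wz":0},{"grip":4,"dx":0,"dy":0,"dz":0.3,"wx":0,"wy":0,"wz":0},{"grip":4,"dx":0,"dy":0,"dz":0.3,"wx":0,"wy":0,"wz":0},{"grip":4,"dx":0,"dy":0,"dz":0.3,"wx":0,"wy":0,"wz":0},{"grip":4,"dx":0,"dy":0,"dz":0.3,"wx":0,"wy":0,"wz":0},{"grip":4,"dx":0,"dy":0,"dz":0.15,"wx":0,"wy":0,"wz":0},{"grip":4,"dx":0,"dy":0,"dz":0,"wx":0,"wy":0,"wz":0}]'
```

```text
time_s: 16.8
eef_pos: [0.4426, 0.2181, 0.203]
tool_rot: [0.915, 0.403, -0.0, 0.0]
force: [-0.4, -0.1, -8.6]
finger_gap: 0.534
grasp_force: 63.7
```

```bash
python3 -m handwheel '[{"grip":4,"dx":0,"dy":0,"dz":0.07,"wx":0,"wy":0,"wz":0},{"grip":4,"dx":0,"dy":0,"dz":0.07,"wx":0,"wy":0,"wz":0},{"grip":4,"dx":0,"dy":0,"dz":0.06,"wx":0,"wy":0,"wz":0},{"grip":4,"dx":0,"dy":0,"dz":0.05,"wx":0,"wy":0,"wz":0},{"grip":4,"dx":0,"dy":0,"dz":0,"wx":0,"wy":0,"wz":0},{"grip":4,"dx":0,"dy":0,"dz":0,"wx":0,"wy":0,"wz":0},{"grip":4,"dx":0,"dy":0,"dz":0,"wx":0,"wy":0,"wz":0},{"grip":4,"dx":0,"dy":0,"dz":0,"wx":0,"wy":0,"wz":0}]'
```

```text
time_s: 17.6
eef_pos: [0.4427, 0.2182, 0.2008]
tool_rot: [0.915, 0.404, 0.0, -0.0]
force: [-1.8, 0.1, -4.8]
finger_gap: 0.531
grasp_force: 63.9
```

```bash
python3 -m handwheel '[{"grip":4,"dx":0,"dy":0,"dz":0.05,"wx":0,"wy":0,"wz":0},{"grip":4,"dx":0,"dy":0,"dz":0.05,"wx":0,"wy":0,"wz":0},{"grip":4,"dx":0,"dy":0,"dz":0,"wx":0,"wy":0,"wz":0},{"grip":4,"dx":0,"dy":0,"dz":0,"wx":0,"wy":0,"wz":0},{"grip":4,"dx":0,"dy":0,"dz":0,"wx":0,"wy":0,"wz":0},{"grip":4,"dx":0,"dy":0,"dz":0,"wx":0,"wy":0,"wz":0},{"grip":4,"dx":0,"dy":0,"dz":0,"wx":0,"wy":0,"wz":0},{"grip":4,"dx":0,"dy":0,"dz":0,"wx":0,"wy":0,"wz":0}]'
cat > m.py <<'E'
from h import *
s=grab('side'); C=cloud(s)
P=C.reshape(-1,3); P=P[(P[:,2]>.034)&(P[:,2]<.052)&(abs(P[:,0]-.4527)<.075)&(abs(P[:,1]-.2295)<.075)]
x=(P[:,:2]-[.4527,.2295])@[[.674,-.738],[.738,.674]]; k=(abs(x[:,1])<.05)
for i in range(6):
    A=np.c_[x[k],np.ones(k.sum())]; b=np.linalg.lstsq(A,P[k][:,2],rcond=None)[0]; r=P[k][:,2]-A@b
    k[np.nonzero(k)[0][abs(r)>.002]]=0
print('plate fit',b,k.sum(),np.percentile(x[k],[1,99],axis=0)); brief()
E
python3 m.py
```

```text
time_s: 18.4
eef_pos: [0.443, 0.2182, 0.2008]
tool_rot: [0.915, 0.404, 0.0, -0.0]
force: [-6.6, -2.4, 10.6]
finger_gap: 0.532
grasp_force: 66.0
plate fit [-0.00234441  0.00211087  0.04236084] 482 [[-0.04407215 -0.04396028]
 [ 0.04419035  0.04215092]]
{'time_s': np.float64(18.45), 'eef_pos': array([0.443, 0.218, 0.201]), 'tool_rot': array([ 0.915,  0.404,  0.   , -0.   ]), 'force': array([-5.527, -2.276, 10.959]), 'finger_gap': np.float64(0.53), 'grasp_force': np.float64(65.981), 'q': array([-1.055,  0.273,  0.613,  1.964, -0.192,  0.96 , -1.088])}
```

Seated flush: plate top at 0.0424, level to 0.2°. I release and go to above the knob.

```bash
python3 -m handwheel '[{"grip":4.5,"dx":0,"dy":0,"dz":-0.05,"wx":0,"wy":0,"wz":0},{"grip":5,"dx":0,"dy":0,"dz":-0.05,"wx":0,"wy":0,"wz":0},{"grip":6,"dx":0,"dy":0,"dz":0,"wx":0,"wy":0,"wz":0},{"grip":7,"dx":0,"dy":0,"dz":0,"wx":0,"wy":0,"wz":0},{"grip":8.4,"dx":0,"dy":0,"dz":0,"wx":0,"wy":0,"wz":0},{"grip":8.4,"dx":0,"dy":0,"dz":0,"wx":0,"wy":0,"wz":0},{"grip":8.4,"dx":0,"dy":0,"dz":-1,"wx":0,"wy":0,"wz":0},{"grip":8.4,"dx":0,"dy":0,"dz":-2.5,"wx":0,"wy":0,"wz":0}]'
python3 -m handwheel '[{"grip":8.4,"dx":0,"dy":0,"dz":-2.5,"wx":0,"wy":0,"wz":0},{"grip":8.4,"dx":1.2,"dy":0,"dz":-1,"wx":0,"wy":0,"wz":0},{"grip":1.2,"dx":3,"dy":0,"dz":0,"wx":0,"wy":0,"wz":0},{"grip":1.2,"dx":3.5,"dy":0,"dz":0,"wx":0,"wy":0,"wz":0},{"grip":1.2,"dx":3,"dy":0,"dz":0,"wx":0,"wy":0,"wz":0},{"grip":1.2,"dx":0,"dy":0,"dz":0,"wx":0,"wy":0,"wz":0},{"grip":1.2,"dx":0,"dy":0,"dz":0,"wx":0,"wy":0,"wz":0},{"grip":1.2,"dx":0,"dy":0,"dz":0,"wx":0,"wy":0,"wz":0}]'
python3 m.py; python3 - <<'E'
from h import *
w=grab('wrist'); s=load('side'); c=w['color'].astype(int); m=(c[...,2]>110)&(c[...,1]<60)&(c[...,0]<70)
n,l,st,ce=cv2.connectedComponentsWithStats(m.astype(np.uint8))
for i in range(1,n):
    if st[i,4]>60:
        u,v=ce[i].round().astype(int); print(st[i],ce[i],*[x.round(4) for x in fish(w,u,v)])
cv2.imwrite('pics/c7.png',np.hstack([cv2.resize(s['color'][160:330,200:370],(400,400)),cv2.resize(w['color'][100:480,130:510],(400,400))]))
E
```

```text
time_s: 19.25
eef_pos: [0.4417, 0.2175, 0.2352]
tool_rot: [0.915, 0.403, -0.002, 0.001]
force: [0.7, -0.3, 0.1]
finger_gap: 0.986
grasp_force: 0.0
time_s: 20.05
eef_pos: [0.5146, 0.2962, 0.2711]
tool_rot: [0.915, 0.403, -0.0, 0.0]
force: [0.1, 0.8, 0.3]
finger_gap: 0.141
grasp_force: 0.0
plate fit [0.00319812 0.00877359 0.04239426] 513 [[-0.04388957 -0.04393648]
 [ 0.04632949  0.04207092]]
{'time_s': np.float64(20.1), 'eef_pos': array([0.515, 0.296, 0.271]), 'tool_rot': array([ 0.915,  0.403,  0.   , -0.   ]), 'force': array([-0.789,  0.169,  0.205]), 'finger_gap': np.float64(0.143), 'grasp_force': np.float64(0.0), 'q': array([-1.046,  0.387,  0.616,  1.631, -0.236,  1.2  , -1.119])}
[160   8  66  33 218] [193.73394495  22.2293578 ] [ 0.2183 -0.1472  0.2619] [0.5534 0.5567 0.0093]
```

View pics/c7.png

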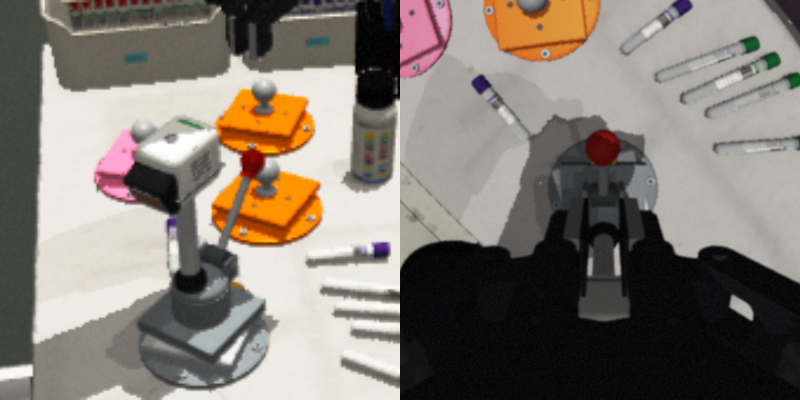

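Side view: the scanner sits upright on the white mount, lever up; the wrist view shows the knob at crop (603,148), centred between the finger tips. I come down astride the knob and push along its arc.

```bash
python3 -m handwheel '[{"grip":1.2,"dx":0,"dy":0,"dz":2.5,"wx":0,"wy":0,"wz":0},{"grip":1.2,"dx":0,"dy":0,"dz":3,"wx":0,"wy":0,"wz":0},{"grip":1.2,"dx":0,"dy":0,"dz":2.5,"wx":0,"wy":0,"wz":0},{"grip":1.2,"dx":0,"dy":0,"dz":1.2,"wx":0,"wy":0,"wz":0},{"grip":1.2,"dx":0,"dy":0,"dz":0.7,"wx":0,"wy":0,"wz":0},{"grip":1.2,"dx":0.34,"dy":0,"dz":0.4,"wx":0,"wy":0,"wz":0},{"grip":1.2,"dx":0.34,"dy":0,"dz":0.4,"wx":0,"wy":0,"wz":0},{"grip":1.2,"dx":0.31,"dy":0,"dz":0.37,"wx":0,"wy":0,"wz":0}]'
python3 -m handwheel '[{"grip":1.2,"dx":0.31,"dy":0,"dz":0.37,"wx":0,"wy":0,"wz":0},{"grip":1.2,"dx":0.54,"dy":0,"dz":0.79,"wx":0,"wy":0,"wz":0},{"grip":1.2,"dx":0.46,"dy":0,"dz":0.84,"wx":0,"wy":0,"wz":0},{"grip":1.2,"dx":0.38,"dy":0,"dz":0.89,"wx":0,"wy":0,"wz":0},{"grip":1.2,"dx":0.28,"dy":0,"dz":0.91,"wx":0,"wy":0,"wz":0},{"grip":1.2,"dx":0,"dy":0,"dz":0,"wx":0,"wy":0,"wz":0},{"grip":1.2,"dx":0,"dy":0,"dz":0,"wx":0,"wy":0,"wz":0},{"grip":1.2,"dx":0,"dy":0,"dz":0,"wx":0,"wy":0,"wz":0}]'
python3 m.py
```

```text
time_s: 20.95
eef_pos: [0.5226, 0.3053, 0.1608]
tool_rot: [0.915, 0.404, 0.001, -0.0]
force: [0.4, 0.4, 2.1]
finger_gap: 0.141
grasp_force: 0.8
time_s: 21.75
eef_pos: [0.5349, 0.3185, 0.1221]
tool_rot: [0.915, 0.403, -0.0, 0.0]
force: [0.4, -0.5, 0.5]
finger_gap: 0.141
grasp_force: 0.0
plate fit [0.00692612 0.00614414 0.0424553 ] 498 [[-0.04397734 -0.04370839]
 [ 0.04116831  0.04239763]]
{'time_s': np.float64(21.8), 'eef_pos': array([0.535, 0.319, 0.122]), 'tool_rot': array([0.915, 0.403, 0.   , 0.   ]), 'force': array([ 0.312, -0.038, -0.618]), 'finger_gap': np.float64(0.143), 'grasp_force': np.float64(0.0), 'q': array([-0.981,  0.577,  0.538,  1.735, -0.356,  0.929, -1.039])}
```

```bash
python3 -m handwheel '[{"grip":1.2,"dx":0.19,"dy":0,"dz":0.6,"wx":0,"wy":0,"wz":0},{"grip":1.2,"dx":0.1,"dy":0,"dz":0.6,"wx":0,"wy":0,"wz":0},{"grip":1.2,"dx":0,"dy":0,"dz":0.5,"wx":0,"wy":0,"wz":0},{"grip":1.2,"dx":0,"dy":0,"dz":0.5,"wx":0,"wy":0,"wz":0},{"grip":1.2,"dx":0,"dy":0,"dz":0.3,"wx":0,"wy":0,"wz":0},{"grip":1.2,"dx":0,"dy":0,"dz":0.2,"wx":0,"wy":0,"wz":0},{"grip":1.2,"dx":0,"dy":0,"dz":0,"wx":0,"wy":0,"wz":0},{"grip":1.2,"dx":0,"dy":0,"dz":0,"wx":0,"wy":0,"wz":0}]'
```

```text
time_s: 22.6
eef_pos: [0.537, 0.3213, 0.0954]
tool_rot: [0.915, 0.404, 0.0, -0.0]
force: [-1.1, 0.6, 3.6]
finger_gap: 0.14
grasp_force: 2.1
```

```bash
python3 -m handwheel '[{"grip":1.2,"dx":0,"dy":0,"dz":0.1,"wx":0,"wy":0,"wz":0},{"grip":1.2,"dx":0,"dy":0,"dz":0.1,"wx":0,"wy":0,"wz":0},{"grip":1.2,"dx":0,"dy":0,"dz":0.1,"wx":0,"wy":0,"wz":0},{"grip":1.2,"dx":0,"dy":0,"dz":0,"wx":0,"wy":0,"wz":0},{"grip":1.2,"dx":0,"dy":0,"dz":0,"wx":0,"wy":0,"wz":0},{"grip":1.2,"dx":0,"dy":0,"dz":0,"wx":0,"wy":0,"wz":0},{"grip":1.2,"dx":0,"dy":0,"dz":0,"wx":0,"wy":0,"wz":0},{"grip":1.2,"dx":0,"dy":0,"dz":0,"wx":0,"wy":0,"wz":0}]'; python3 m.py
```

```text
time_s: 23.4
eef_pos: [0.5379, 0.3223, 0.093]
tool_rot: [0.915, 0.404, 0.002, -0.0]
force: [1.5, 2.7, 5.5]
finger_gap: 0.137
grasp_force: 3.1
plate fit [-0.01450452  0.01373116  0.04347035] 452 [[-0.04368438 -0.04362072]
 [ 0.04240484  0.04181612]]
{'time_s': np.float64(23.45), 'eef_pos': array([0.538, 0.322, 0.093]), 'tool_rot': array([ 0.915,  0.404,  0.002, -0.   ]), 'force': array([1.478, 3.144, 6.197]), 'finger_gap': np.float64(0.142), 'grasp_force': np.float64(3.081), 'q': array([-0.966,  0.615,  0.516,  1.75 , -0.381,  0.874, -1.021])}
```

```bash
python3 -m handwheel '[{"grip":1.2,"dx":0,"dy":0,"dz":-0.3,"wx":0,"wy":0,"wz":0},{"grip":1.2,"dx":0,"dy":0,"dz":-0.5,"wx":0,"wy":0,"wz":0},{"grip":1.2,"dx":0,"dy":0,"dz":-2,"wx":0,"wy":0,"wz":0},{"grip":1.2,"dx":0,"dy":0,"dz":-4,"wx":0,"wy":0,"wz":0},{"grip":1.2,"dx":1,"dy":0,"dz":-4,"wx":0,"wy":0,"wz":0},{"grip":1.2,"dx":2,"dy":0,"dz":-4,"wx":0,"wy":0,"wz":0},{"grip":1.2,"dx":3,"dy":0,"dz":-2,"wx":0,"wy":0,"wz":0},{"grip":1.2,"dx":0,"dy":0,"dz":0,"wx":0,"wy":0,"wz":0}]'; python3 m.py; python3 - <<'E'
from h import *
s=load('side'); C=cloud(s); c=s['color'].astype(int); m=(c[...,2]>120)&(c[...,1]<60)&(c[...,0]<80)
P=C; m&=(abs(P[...,0]-.53)<.06)&(abs(P[...,1]-.31)<.06)&(P[...,2]>.05)
v,u=np.nonzero(m); print(len(u),u.mean(),v.mean()); Q=P[m]
d=np.array([.2,.64,-.74]); K=Q.mean(0)+.009*d; x=(K[:2]-[.4527,.2295])@[.674,.738]-.028; print(K,x,K[2]-.086,np.arctan2(K[2]-.086,x))
cv2.imwrite('pics/c8.png',cv2.resize(s['color'][160:330,200:370],(500,500)))
E
```

```text
time_s: 24.25
eef_pos: [0.5795, 0.3684, 0.2631]
tool_rot: [0.915, 0.404, 0.003, -0.0]
force: [0.8, 0.1, -0.0]
finger_gap: 0.143
grasp_force: 0.0
plate fit [0.00097697 0.00204921 0.042406  ] 513 [[-0.04408337 -0.04385147]
 [ 0.0410565   0.04196313]]
{'time_s': np.float64(24.3), 'eef_pos': array([0.578, 0.366, 0.261]), 'tool_rot': array([0.915, 0.404, 0.001, 0.   ]), 'force': array([ 0.245, -0.253, -0.686]), 'finger_gap': np.float64(0.143), 'grasp_force': np.float64(0.0), 'q': array([-0.995,  0.556,  0.589,  1.403, -0.311,  1.275, -1.124])}
55 315.8545454545455 246.29090909090908
[0.53689616 0.32071128 0.08598429] 0.09606213653568882 -1.5708852508719562e-05 -0.00016352803440778955
```

View pics/c8.png

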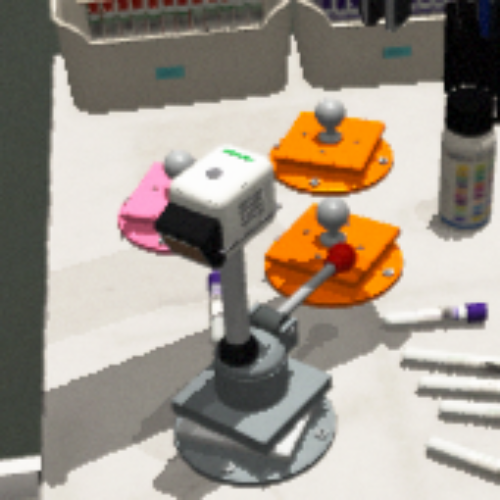

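The final view shows the lever level (0.00 rad), the plate flush at 0.0424 and level, and the scanner upright, with the gripper clear and the other items where they were. Handing in.

```bash
python3 -c "
from rig import arm
print(arm.close_job())"
```

```text
the job is handed in; nothing more can be done
None
```

The scanner is back on the white mount, flush and upright with the lever fully down (camera reads 0.00 rad). I did not tug it to test the lock. I handed the job in after about 24 s, with the robot touching nothing. While I was raising the lever the scanner tipped about 4° on the desk, and I set it flat again before going on.

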